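# Park the soldering head

## Robot

A 7-joint arm with a two-finger parallel gripper is mounted at the origin on the work surface. World frame = base frame: x ahead of the robot, y to its left, z up, the work surface at z = 0. Lengths are in m, angles in rad, forces in N, time in s.
With the tool pointing down it reaches from about 0.4 to 0.875 m from the base axis. Payload 19.3 kg.
Tool frame: the origin (TCP) lies on the centre line of the jaws, within the pads' length; the fingertips stand 8 mm ahead of it and the grasp point (between the pads) lies 11 mm behind it (bot.tip_extent is the distance from the TCP to the fingertips, in m); x points along the fingers, y is the direction in which the jaws open and shut, and the axes are right-handed (so a half turn about x gives the same grasp; the last joint's range is limited). The gripper opens to 85 mm and grips with 20 to 120 N. Pads are 22 mm wide; open, the fingers measure 114 mm over their backs; the gripper's body (76 mm by 85 mm) begins 54 mm behind the grasp point. The pads swing forward as they close: fully open they stand 13 mm farther back than shut.
Start: joints at [-1.327, 0.521, -0.036, 1.599, 0.021, 1.021, -0.113], TCP at [0.193, 0.594, 0.239] pointing down, gripper open.
Joint ranges: [-2.91, 2.91], [-0.3, 2.13], [-1.5, 1.42], [0.17, 2.43], [-1.26, 4.41], [0.16, 1.93], [-2.52, 2.52]. Speed limits (rad/s): [1.89, 1.89, 2.39, 2.39, 3.01, 3.01, 3.01].

## Interface

Orientations are given as [roll, pitch, yaw] about the fixed x, y, z axes, in that order (R = Rz(yaw) Ry(pitch) Rx(roll)).
In Python, from workcell import sensors, imaging, order, bot gives the robot as it stands.
- The arm moves only by the tool arm_command, never from a script. Its argument "commands" is a list of rows, each an object of numbers: "dx", "dy", "dz": the shift along the tool's x, y, z in cm; "twist": the turn about the tool's x in rad. A call has 1 to 12 rows; each row is the pose to reach, as a shift and turn from the pose measured when the call began, along the tool's axes at that moment; what a row does not reach only later rows make up. A row lasts 1/12 s, in which the tool goes at most 41.7 mm and 7.16 degrees, less where a joint would pass 70% of its speed; a pose out of reach is approached as far as the arm can. A call with a gripper value outside its range is refused whole. "grip" is the closure, from -1 (fully open) to 1 (shut), set as the call begins (left out, the last holds). The fingers move at their own pace and stop on an object; "squeeze" is the grip in N (left out, the last holds). Time passes only in rows, so rows that repeat a pose let the fingers close. It gives the time, the measured TCP pose, the force and the opening at its end, in the units of the state.
- sensors.observe(): the state, without advancing time (a new reading comes with each control period).
- imaging.grab_frame(name): name is "scene" or "top"; returns the picture (420x560x3 uint8, red, green, blue); there is no depth.
- imaging.camera_info(name): a dict with "fx", "fy", "cx", "cy" (pixels), "origin" and "attitude" of the camera in the world. Camera axes: x right, y down, z forward; pixel columns grow to the right and rows downward; lengths in m; the calibration is good to about 2 mm. A picture is of the moment at which its call begins. camera_info takes no time and is no camera call.
- order.job_done(): hands the job in, once; it reports no verdict.
The state is a dict: "clock": time; "qpos": joint angles; "qd": joint speeds; "joint_efforts": joint torques, N m; "position": TCP position; "tool_rot": TCP orientation; "force": force on the tool from outside, world axes, zero at the start; "moment": the same for the moment, N m; "grip_width": finger opening in m.
Only numpy, scipy, OpenCV 4.12 (cv2) and the standard library are available. Lean on these libraries where they do the work, as an engineer would, in place of code of your own. Each camera call takes 0.05 s, during which the arm holds its last target.

## Task

Park the soldering head on its stand: with the fingertips, press the red tab of the ratchet pawl all the way down so that its hook comes free of the toothed wheel, then push the raised arm down by its yellow star pad, past all the teeth, until it is fully down on its stop, and take the hand away. Only press and push: do not lift the arm, do not force it against the hooked pawl, and leave the other things on the bench where they are.

Things in the scene. Friction and masses are not known exactly. Their poses are not given: they have to be found in the camera images.
- pawl_tab (a point): Centre of the top of the red plastic tab of the ratchet pawl, 36 x 42 mm, level at about 191 mm above the table before it is pressed. It sits on the end of the stand away from the star pad. Pressed down with 2 to 4 N it tips about the pawl's pivot (51 mm nearer the arm's hinge, 13 mm below the tab's top) and its centre drops about 15 mm to a hard stop; it stays where it is left, there is no return spring.
- star_pad (a point): Centre of the top of the yellow star-shaped plastic push pad (60 mm across, flat top) on the free end of the arm: 190 mm along the arm from the hinge and 33 mm above the arm's centre line. Its top is square to the arm, so it slopes with it. With the arm raised it stands about 210 to 240 mm above the table, with the arm down on its stop 93 mm.
- hinge (a point): The arm's hinge point on the stand, 130 mm above the table, in the middle of the 100 mm steel wheel, which carries four brass teeth, 7 mm high, on part of its rim. The hinge axis is level. Seen from above, tab, hinge and star pad lie on one straight line: the tab 111 mm from the hinge on one side, the pad on the other side.
- solder_arm (a joint): Arm angle in rad, growing as the arm goes down. The arm points up at 0.436 rad minus this value above level; it starts at 0 to 0.16 and rests on its stop at 0.80 (pointing 0.364 rad below level). It can be raised to -0.15. A stiff friction hinge holds it where it is left; pushing it down at the pad takes 2 to 6 N once the pawl is free. With the pawl hooked it is blocked at about 0.20; four teeth block at 0.20, 0.34, 0.48 and 0.62.
- pawl (a joint): Pawl angle in rad: 0 hooked in the teeth (start), grows as the red tab is pressed, 0.30 at its stop. The hook is clear of the teeth above 0.15.
- cup: Bystander: clear plastic cup, 68 mm across, 75 mm high, beyond the stand; origin at the centre of its underside.
- spool: Bystander: aluminium solder spool, 54 mm across, 42 mm high, on the robot's side of the stand; origin at the centre of its underside.
- driver: Bystander: screwdriver with a blue handle, 170 mm long, lying beyond the stand.
- phone: Bystander: black phone, 150 x 72 x 9 mm, lying flat.
- flux_jar: Bystander: amber jar with black lid, 50 mm across, 55 mm high.
- adapter: Bystander: white plug adapter, 50 x 50 x 28 mm.
- tray: Bystander: blue two-part tray of terminals, 120 x 160 x 30 mm.

How it is judged:
By the outcome, as a careful person would: the job done as asked, in the order asked, and still so for the second after the job is handed in, with the robot touching nothing.
It also fails if it takes over 40 s, if anything falls off the work surface, if the arm or the gripper's body presses on something with over 40 N, if the wrist force passes 120 N, or if a joint passes its speed limit or range.

## Working session

There is one attempt and no reset: what is moved stays moved. The work goes in short steps, Python scripts to look and compute and a tool call to move; the robot and the scene stay as the last step left them, time stands still between calls to the robot, and variables do not carry over. Pictures are saved under pics/ and viewed, and the job is handed in when it is done.

Besides the shell and the picture viewer there is one more tool, called in YAML: its name, and indented under it one key for each argument. arm_command: Moves the arm, as the interface text tells. Its arguments: {"type":"object","properties":{"commands":{"type":"array"},"grip":{"type":"number"},"squeeze":{"type":"number"}},"required":["commands"]}

```bash
mkdir -p pics; ls; python3 - <<'E'
from workcell import sensors, imaging, order, bot
import cv2
print(sensors.observe())
for n in("scene","top"):
    print(imaging.camera_info(n)); cv2.imwrite(f"pics/{n}0.png",imaging.grab_frame(n)[:,:,::-1])
print([a for a in dir(bot) if a[0]!='_'], bot.tip_extent)
E
```

```text
pics
{'clock': 0.0, 'qpos': array([-1.32721707,  0.52203457, -0.03633835,  1.59996956,  0.02119414,
        1.02107493, -0.11278927]), 'qd': array([ 0.00126764,  0.0002062 , -0.00119958,  0.00063151, -0.00079585,
       -0.00033068,  0.00056712]), 'joint_efforts': array([ 2.56264766e-04, -9.27102828e+01,  1.97985359e+00, -3.69930732e+01,
        1.78548612e-02,  8.26659438e-03,  1.94394585e-05]), 'position': array([0.1928404 , 0.59418542, 0.23872655]), 'tool_rot': array([-1.51057838,  1.56969461, -1.82435114]), 'force': array([-0.63517779, -0.25320061,  0.15271942]), 'moment': array([-0.0230835 , -0.02136268,  0.03347766]), 'grip_width': 0.08539104942081002}
{'fx': 395.27625038509194, 'fy': 395.27625038509194, 'cx': 279.8247401521261, 'cy': 213.41695665310368, 'origin': array([1.37924215, 0.55331281, 0.86931103]), 'attitude': array([-2.20519247, -0.02464055,  2.15018724])}
{'fx': 410.4217050385138, 'fy': 410.4217050385138, 'cx': 288.56795117915607, 'cy': 212.89724580379837, 'origin': array([0.41140874, 0.0103004 , 1.1711419 ]), 'attitude': array([-3.00409194,  0.02660961, -1.57161483])}
['IKError', 'tip_extent'] 0.008
```

View pics/scene0.png

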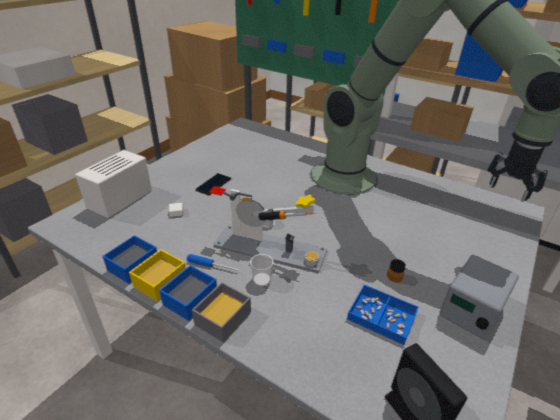

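View pics/top0.png

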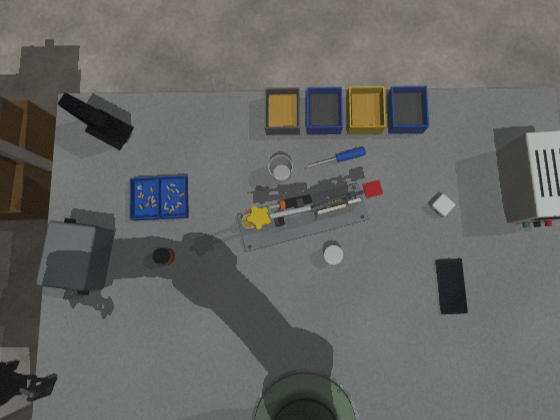

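The scene view shows the red tab at about (217,190) and the yellow star at (306,201). In the top view they are at (372,188) and (259,217). The spool is at (333,253), on the robot's side of the stand. Next I triangulate.

```bash
cat > h.py <<'E'
import numpy as np, cv2
from scipy.spatial.transform import Rotation as R
from workcell import sensors, imaging, order, bot
def rot(a): return R.from_euler('xyz',a).as_matrix()
def ray(n,uv):
    c=imaging.camera_info(n); d=np.array([(uv[0]-c['cx'])/c['fx'],(uv[1]-c['cy'])/c['fy'],1.])
    d=rot(c['attitude'])@d; return np.array(c['origin']),d/np.linalg.norm(d)
def plane(n,uv,z):
    o,d=ray(n,uv); return o+d*(z-o[2])/d[2]
def tri(a,b):
    (o1,d1),(o2,d2)=ray('scene',a),ray('top',b)
    s=np.linalg.lstsq(np.c_[d1,-d2],o2-o1,rcond=None)[0]
    p,q=o1+s[0]*d1,o2+s[1]*d2; return (p+q)/2,np.linalg.norm(p-q)
def blob(img,col,near,rad=30):
    h=cv2.cvtColor(img,cv2.COLOR_RGB2HSV)
    if col=='red': m=cv2.inRange(h,(0,150,90),(6,255,255))|cv2.inRange(h,(174,150,90),(180,255,255))
    else: m=cv2.inRange(h,(22,150,110),(34,255,255))
    k=np.zeros_like(m); cv2.circle(k,near,rad,255,-1); m&=k
    n,l,s,c=cv2.connectedComponentsWithStats(m); i=1+np.argmax(s[1:,4]); return c[i],s[i]
E
python3 - <<'E'
from h import *
S=cv2.imread('pics/scene0.png')[:,:,::-1].copy();T=cv2.imread('pics/top0.png')[:,:,::-1].copy()
P={}
for c,a,b in(('red',(217,190),(372,188)),('yel',(306,201),(259,217))):
    x,sx=blob(S,c,a,18);y,sy=blob(T,c,b,18); P[c]=tri(x,y)
    print(c,x,sx,y,sy,P[c])
r=plane('top',blob(T,'red',(372,188),18)[0],.191)
for z in(.21,.225,.24):
    y=plane('top',blob(T,'yel',(259,217),18)[0],z);d=(y-r)[:2];L=np.linalg.norm(d);print(z,r,y,L,np.degrees(np.arctan2(d[1],d[0])))
for n,uv,z in(('spool',(333,253),.042),('cup',(280,168),.075)): print(n,plane('top',uv,z))
for n,I,(u,v) in(('s',S,(265,225)),('t',T,(310,200))):
    cv2.imwrite(f'pics/z{n}.png',cv2.resize(I[v-65:v+65,u-85:u+85,::-1],None,fx=4.7,fy=4.6,interpolation=cv2.INTER_CUBIC))
E
```

```text
red [216.80434783 190.16304348] [209 186  16   9  92] [372.32142857 188.55803571] [363 181  19  16 224] (array([ 0.60652694, -0.16747496,  0.18873657]), np.float64(0.0015957400822636883))
yel [304.98726115 200.86624204] [296 195  19  13 157] [258.41786744 216.7204611 ] [247 206  24  23 347] (array([0.53450702, 0.10696628, 0.21683338]), np.float64(0.0011287775297811132))
0.21 [ 0.60561329 -0.16638629  0.191     ] [0.5356606  0.10715918 0.21      ] 0.2823481923923859 104.34460324344678
0.225 [ 0.60561329 -0.16638629  0.191     ] [0.53372147 0.10564756 0.225     ] 0.2813731466390849 104.80342166264359
0.24 [ 0.60561329 -0.16638629  0.191     ] [0.53178234 0.10413594 0.24      ] 0.28041626911600376 105.26540117206692
spool [ 0.45652177 -0.08117981  0.042     ]
cup [0.68746846 0.06273536 0.075     ]
```

```bash
sleep 1
```

```text
(no output)
```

View pics/zs.png

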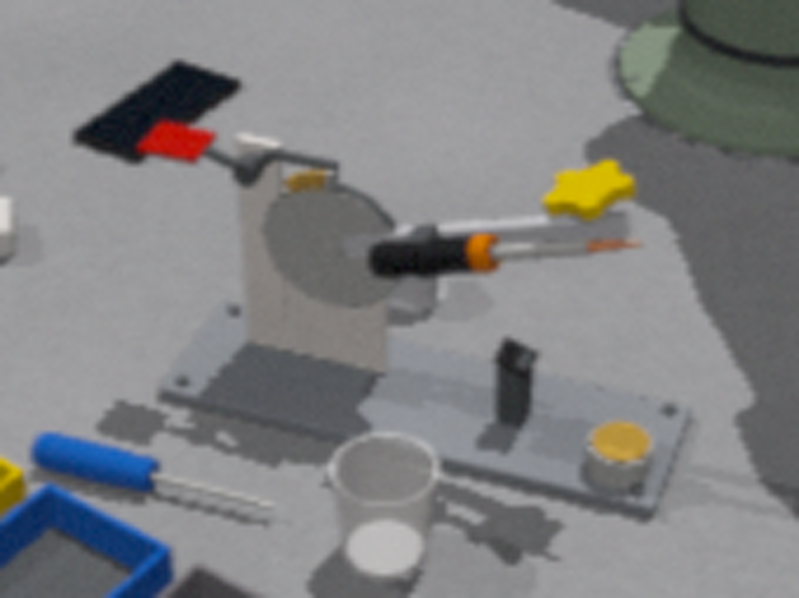

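View pics/zt.png

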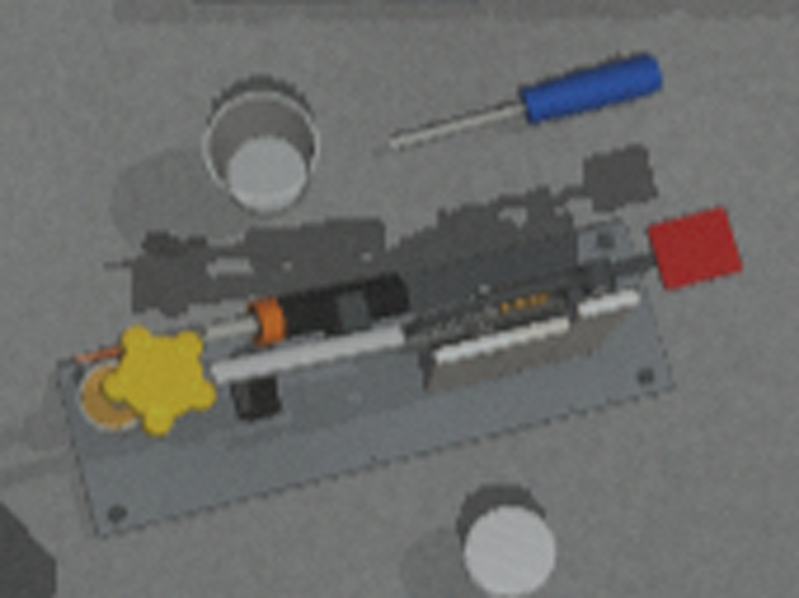

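```bash
cat >> h.py <<'E'
TAB=np.array([.6062,-.167,.190]);U=np.array([-.252,.968,0]);
def goal(p,st=None,tw=0):
    s=sensors.observe(); M=rot(s['tool_rot']); print('shift cm',np.round(100*M.T@(np.array(p)-s['position']),2),'pos',s['position'].round(4),'F',s['force'].round(1),'t',s['clock'])
E
python3 - <<'E'
from h import *
s=sensors.observe();M=rot(s['tool_rot']);print(M.round(3))
y=M[:,1]; u=U; print('angle of y',np.degrees(np.arctan2(y[1],y[0])),'line',np.degrees(np.arctan2(u[1],u[0])))
goal([TAB[0],TAB[1],.30]); print(100*M.T@[0,0,1])
E
```

```text
[[-0.     0.309  0.951]
 [-0.001  0.951 -0.309]
 [-1.    -0.001  0.   ]]
angle of y 72.0210248973693 line 104.59195620196542
shift cm [ -6.06 -59.65  62.81] pos [0.1929 0.5942 0.2388] F [ 0.3 -0.5  0.4] t 0.1
[-9.99999514e+01 -9.83754469e-02  6.73365651e-03]
```

arm_command:
  commands:
    - {"dx": -3,"dy": -1,"dz": 1,"twist": 0.04}
    - {"dx": -6,"dy": -3,"dz": 3,"twist": 0.08}
    - {"dx": -8,"dy": -5,"dz": 5.5,"twist": 0.12}
    - {"dx": -8,"dy": -7.5,"dz": 8,"twist": 0.16}
    - {"dx": -8,"dy": -10,"dz": 10.5,"twist": 0.2}
    - {"dx": -8,"dy": -12.5,"dz": 13,"twist": 0.25}
    - {"dx": -8,"dy": -15,"dz": 15.5,"twist": 0.3}
    - {"dx": -8,"dy": -17.5,"dz": 18,"twist": 0.35}
    - {"dx": -8,"dy": -20,"dz": 20.5,"twist": 0.4}
    - {"dx": -8,"dy": -22.5,"dz": 23,"twist": 0.45}
    - {"dx": -8,"dy": -25,"dz": 26,"twist": 0.5}
    - {"dx": -8,"dy": -27,"dz": 28,"twist": 0.5}
  grip: 1
  squeeze: 20

```text
clock: 1.1
position: [0.377, 0.2483, 0.3192]
tool_rot: [-0.727, 1.57, -1.546]
force: [-0.4, -0.4, 0.3]
grip_width: -0.0003
```

```bash
python3 - <<'E'
from h import *
goal([TAB[0],TAB[1],.30]); s=sensors.observe();M=rot(s['tool_rot']);print(M.round(3),s['grip_width'])
y=M[:,1];print(np.degrees(np.arctan2(y[1],y[0])))
E
```

```text
shift cm [  1.96 -11.63  45.98] pos [0.377  0.2483 0.3192] F [-0.4 -0.4  0.3] t 1.1
[[ 0.     0.73   0.683]
 [-0.001  0.683 -0.73 ]
 [-1.    -0.001  0.001]] -0.0003137314089271747
43.08280147031334
```

arm_command:
  commands:
    - {"dx": 0,"dy": -1,"dz": 4,"twist": 0.05}
    - {"dx": 0,"dy": -2,"dz": 8,"twist": 0.1}
    - {"dx": 0,"dy": -3,"dz": 12,"twist": 0.15}
    - {"dx": 0,"dy": -4,"dz": 16,"twist": 0.2}
    - {"dx": 0,"dy": -5,"dz": 20,"twist": 0.25}
    - {"dx": 0,"dy": -6,"dz": 24,"twist": 0.3}
    - {"dx": 0,"dy": -7,"dz": 28,"twist": 0.35}
    - {"dx": 0,"dy": -8,"dz": 32,"twist": 0.4}
    - {"dx": 0,"dy": -9,"dz": 36,"twist": 0.45}
    - {"dx": 0,"dy": -10,"dz": 40,"twist": 0.5}
    - {"dx": 0,"dy": -11,"dz": 43.5,"twist": 0.5}
    - {"dx": 0,"dy": -11.6,"dz": 46,"twist": 0.5}

```text
clock: 2.1
position: [0.607, -0.1703, 0.3191]
tool_rot: [-0.584, 1.568, -1.905]
force: [0.4, 0.2, -0.2]
grip_width: -0.0002
```

```bash
python3 - <<'E'
from h import *
goal([TAB[0],TAB[1],.208]); s=sensors.observe();M=rot(s['tool_rot']);print(M.round(3),s['grip_width'])
y=M[:,1];print(np.degrees(np.arctan2(y[1],y[0])))
E
```

```text
shift cm [11.11  0.02 -0.36] pos [ 0.607  -0.1703  0.3191] F [ 0.4  0.2 -0.2] t 2.1
[[-0.001  0.969  0.247]
 [-0.002  0.247 -0.969]
 [-1.    -0.001  0.002]] -0.0002133802781837653
14.30718685916825
```

arm_command:
  commands:
    - {"dx": 2.5,"dz": -0.4}
    - {"dx": 5.5,"dz": -0.4}
    - {"dx": 8.5,"dz": -0.4}
    - {"dx": 10.3,"dz": -0.4}
    - {"dx": 11,"dz": -0.4}
    - {"dx": 11,"dz": -0.4}

```text
validation failed for argument at $.co...
```

```bash
python3 - <<'E'
from h import *
goal([TAB[0],TAB[1],.198])
S=imaging.grab_frame('scene')
u,v=240,200
cv2.imwrite('pics/s1.png',cv2.resize(S[v-65:v+65,u-85:u+85,::-1],None,fx=4.7,fy=4.6,interpolation=cv2.INTER_CUBIC))
E
```

```text
shift cm [12.11  0.02 -0.37] pos [ 0.607  -0.1703  0.3191] F [ 0.4  0.2 -0.2] t 2.1
```

View pics/s1.png

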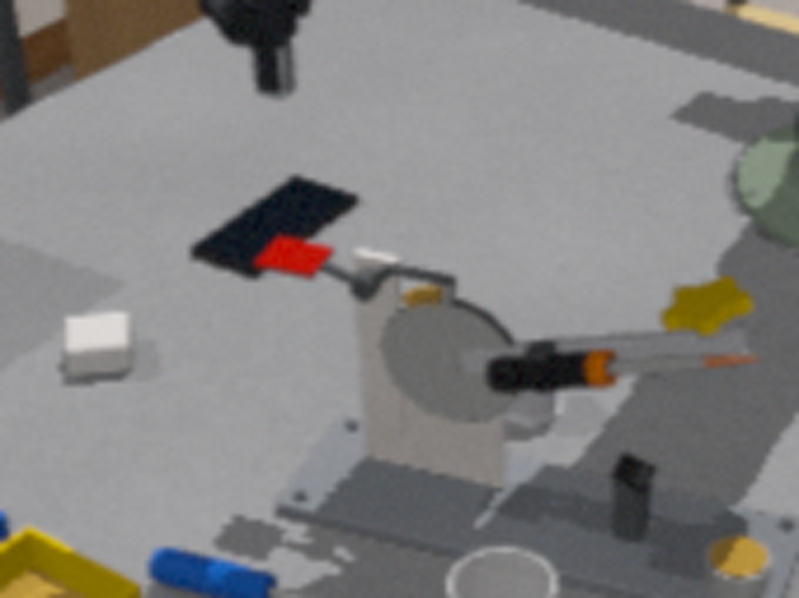

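The move was refused, probably because every key is needed. The fingers are still about 11 cm above the tab. I'll resend the move with all four keys.

arm_command:
  commands:
    - {"dx": 2.5,"dy": 0,"dz": -0.4,"twist": 0}
    - {"dx": 5.5,"dy": 0,"dz": -0.4,"twist": 0}
    - {"dx": 8.5,"dy": 0,"dz": -0.4,"twist": 0}
    - {"dx": 10.3,"dy": 0,"dz": -0.4,"twist": 0}
    - {"dx": 11,"dy": 0,"dz": -0.4,"twist": 0}
    - {"dx": 11,"dy": 0,"dz": -0.4,"twist": 0}

```text
clock: 2.65
position: [0.606, -0.17, 0.2074]
tool_rot: [-0.964, 1.566, -2.287]
force: [-0.1, 0.0, 0.0]
grip_width: -0.0001
```

```bash
python3 - <<'E'
from h import *
goal([TAB[0],TAB[1],.198])
S=imaging.grab_frame('scene')
u,v=240,200
cv2.imwrite('pics/s2.png',cv2.resize(S[v-65:v+65,u-85:u+85,::-1],None,fx=4.7,fy=4.6,interpolation=cv2.INTER_CUBIC))
E
```

```text
shift cm [ 0.94  0.09 -0.29] pos [ 0.606  -0.17    0.2074] F [-0.1  0.   0. ] t 2.65
```

View pics/s2.png

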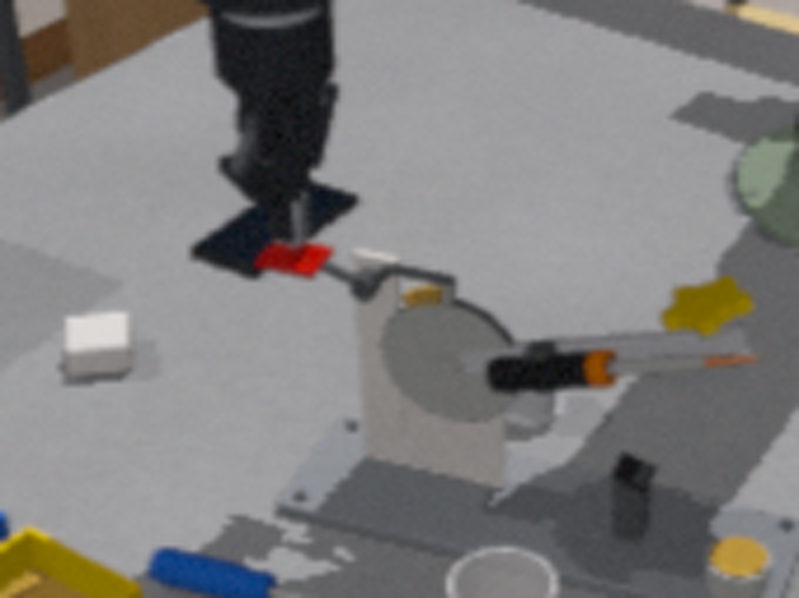

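The closed fingertips stand about 8 mm above the red tab at (295,258), over its middle. Now I press slowly.

arm_command:
  commands:
    - {"dx": 0.6,"dy": 0.1,"dz": 0,"twist": 0}
    - {"dx": 0.9,"dy": 0.1,"dz": 0,"twist": 0}
    - {"dx": 1.1,"dy": 0.1,"dz": 0,"twist": 0}
    - {"dx": 1.3,"dy": 0.1,"dz": 0,"twist": 0}
    - {"dx": 1.5,"dy": 0.1,"dz": 0,"twist": 0}
    - {"dx": 1.7,"dy": 0.1,"dz": 0,"twist": 0}
    - {"dx": 1.8,"dy": 0.1,"dz": 0,"twist": 0}
    - {"dx": 1.8,"dy": 0.1,"dz": 0,"twist": 0}

```text
clock: 3.37
position: [0.6076, -0.1703, 0.1909]
tool_rot: [-0.52, 1.566, -1.843]
force: [1.9, -2.4, 2.0]
grip_width: 0.0002
```

arm_command:
  commands:
    - {"dx": 0.1,"dy": 0,"dz": 0,"twist": 0}
    - {"dx": 0.2,"dy": 0,"dz": 0,"twist": 0}
    - {"dx": 0.3,"dy": 0,"dz": 0,"twist": 0}
    - {"dx": 0.4,"dy": 0,"dz": 0,"twist": 0}
    - {"dx": 0.4,"dy": 0,"dz": 0,"twist": 0}

```text
clock: 3.78
position: [0.6076, -0.1703, 0.1866]
tool_rot: [-0.562, 1.566, -1.886]
force: [0.3, -2.7, 2.1]
grip_width: -0.0001
```

arm_command:
  commands:
    - {"dx": 0.1,"dy": 0,"dz": 0,"twist": 0}
    - {"dx": 0.2,"dy": 0,"dz": 0,"twist": 0}
    - {"dx": 0.2,"dy": 0,"dz": 0,"twist": 0}

```text
clock: 4.03
position: [0.6076, -0.1703, 0.1846]
tool_rot: [-0.534, 1.566, -1.857]
force: [1.9, -2.3, 4.1]
grip_width: 0.0003
```

```bash
python3 - <<'E'
from h import *
goal([TAB[0],TAB[1],.198])
S=imaging.grab_frame('scene')
u,v=240,200
cv2.imwrite('pics/s3.png',cv2.resize(S[v-65:v+65,u-85:u+85,::-1],None,fx=4.7,fy=4.6,interpolation=cv2.INTER_CUBIC))
E
```

```text
shift cm [-1.34 -0.06 -0.35] pos [ 0.6076 -0.1703  0.1846] F [ 1.9 -2.3  4.1] t 4.0333
```

View pics/s3.png

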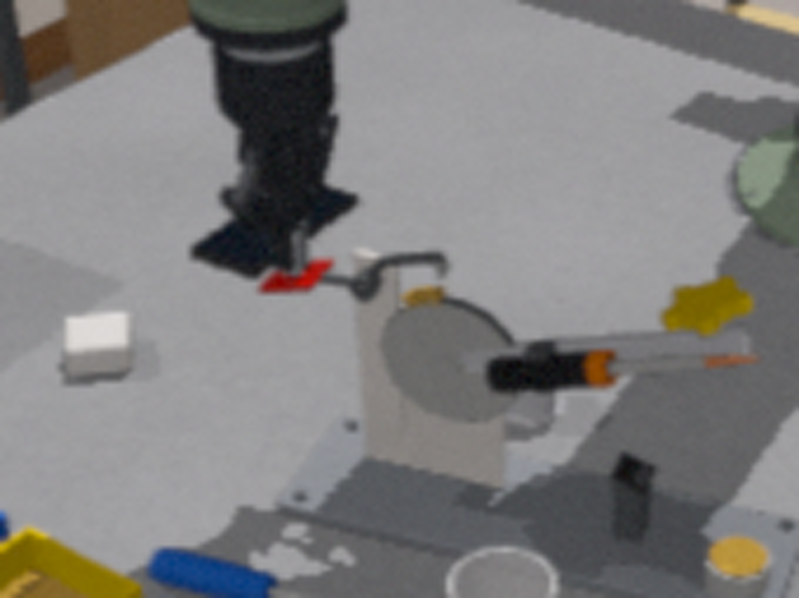

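The tab is tipped at (297,275) and the hook at (435,262) now stands well clear of the brass teeth. I keep pressing until the force shows the hard stop.

arm_command:
  commands:
    - {"dx": 0.1,"dy": 0,"dz": 0,"twist": 0}
    - {"dx": 0.2,"dy": 0,"dz": 0,"twist": 0}
    - {"dx": 0.2,"dy": 0,"dz": 0,"twist": 0}

```text
clock: 4.33
position: [0.6079, -0.1704, 0.1837]
tool_rot: [-0.321, 1.567, -1.644]
force: [-3.8, -0.5, 20.3]
grip_width: -0.0002
```

20 N at 1 mm further down means the stop is reached. Now I lift straight up.

arm_command:
  commands:
    - {"dx": -1,"dy": 0,"dz": 0,"twist": 0}
    - {"dx": -4,"dy": 0,"dz": 0,"twist": 0}
    - {"dx": -7,"dy": 0,"dz": 0,"twist": 0}
    - {"dx": -10,"dy": 0,"dz": 0,"twist": 0}
    - {"dx": -12,"dy": 0,"dz": 0,"twist": 0}
    - {"dx": -12,"dy": 0,"dz": 0,"twist": 0}

```text
clock: 4.83
position: [0.6089, -0.1699, 0.3078]
tool_rot: [0.557, 1.565, -0.767]
force: [0.3, -0.4, 0.1]
grip_width: 0.0004
```

```bash
python3 - <<'E'
from h import *
S=imaging.grab_frame('scene')
goal([.534,.1065,.27]); 
u,v=240,200
cv2.imwrite('pics/s4.png',cv2.resize(S[v-65:v+65,u-85:u+85,::-1],None,fx=4.7,fy=4.6,interpolation=cv2.INTER_CUBIC))
E
```

```text
shift cm [  3.43  -0.45 -28.6 ] pos [ 0.6083 -0.1696  0.3055] F [ 0.3 -0.1 -0. ] t 4.8833
```

View pics/s4.png

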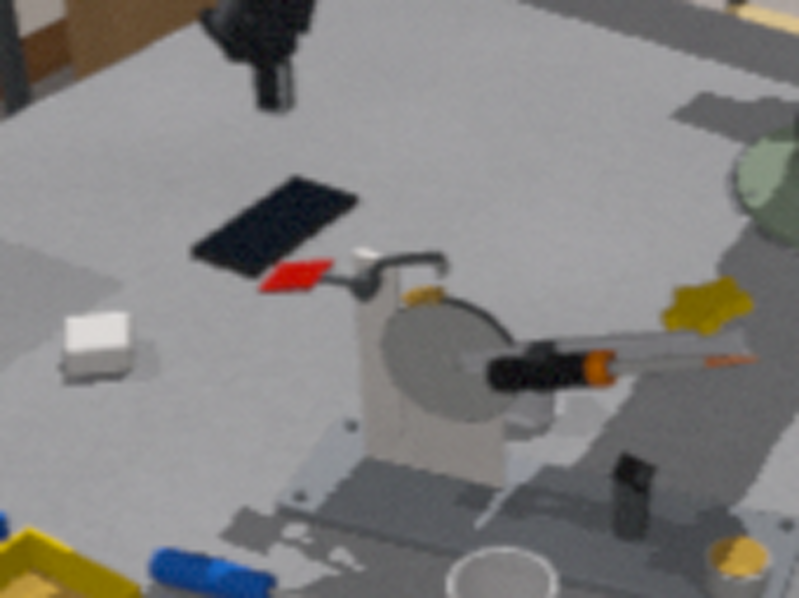

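The pawl stays down: tab at (297,275), hook at (435,262), clear of the teeth. Nothing else has moved. Next I go over the pad.

arm_command:
  commands:
    - {"dx": 0,"dy": 0,"dz": -3,"twist": 0}
    - {"dx": 0,"dy": -0.1,"dz": -6.5,"twist": 0}
    - {"dx": 0,"dy": -0.2,"dz": -10,"twist": 0}
    - {"dx": 0,"dy": -0.3,"dz": -13.5,"twist": 0}
    - {"dx": 0,"dy": -0.4,"dz": -17,"twist": 0}
    - {"dx": 0,"dy": -0.4,"dz": -20.5,"twist": 0}
    - {"dx": 0,"dy": -0.4,"dz": -24,"twist": 0}
    - {"dx": 0,"dy": -0.4,"dz": -27,"twist": 0}
    - {"dx": 0,"dy": -0.4,"dz": -28.6,"twist": 0}
    - {"dx": 2,"dy": -0.4,"dz": -28.6,"twist": 0}
    - {"dx": 4,"dy": -0.4,"dz": -28.6,"twist": 0}
    - {"dx": 5,"dy": -0.4,"dz": -28.6,"twist": 0}

```text
clock: 5.88
position: [0.5329, 0.1071, 0.2516]
tool_rot: [-0.581, 1.566, -1.903]
force: [-0.5, -0.4, -0.2]
grip_width: 0.0
```

```bash
python3 - <<'E'
from h import *
S=imaging.grab_frame('scene')
goal([.534,.1065,.225]); s=sensors.observe();M=rot(s['tool_rot']);print(M.round(3))
u,v=280,200
cv2.imwrite('pics/s5.png',cv2.resize(S[v-65:v+65,u-85:u+85,::-1],None,fx=4.7,fy=4.6,interpolation=cv2.INTER_CUBIC))
E
```

```text
shift cm [2.58 0.14 0.04] pos [0.5327 0.1067 0.2508] F [-0.3 -1.4 -2.1] t 5.9333
[[-0.003  0.969  0.246]
 [-0.005  0.246 -0.969]
 [-1.    -0.004  0.004]]
```

View pics/s5.png

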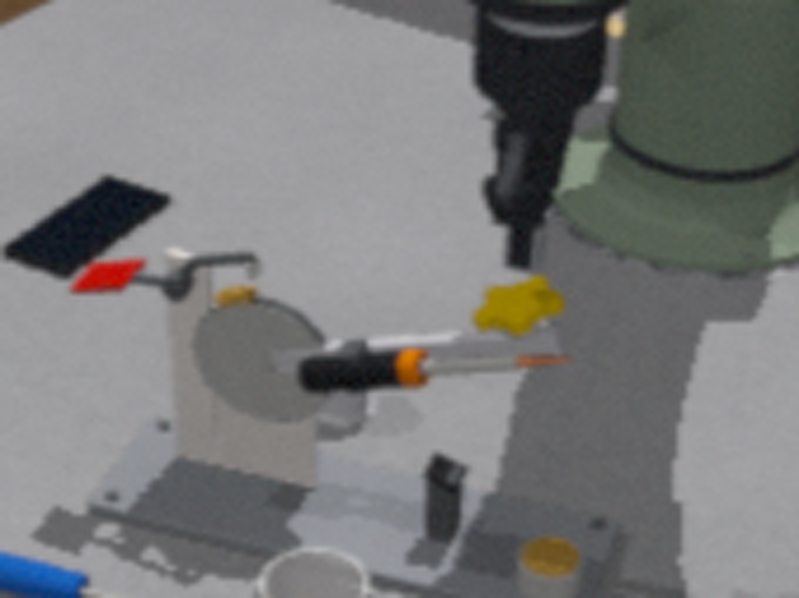

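The fingertips are centred over the yellow pad (520,305), about 25 mm above it. Now I push down along the pad's arc.

arm_command:
  commands:
    - {"dx": 1.4,"dy": 0.1,"dz": 0,"twist": 0}
    - {"dx": 2.2,"dy": 0.1,"dz": 0,"twist": 0}
    - {"dx": 2.7,"dy": 0.1,"dz": 0,"twist": 0}
    - {"dx": 3.2,"dy": 0.1,"dz": -0.2,"twist": 0}
    - {"dx": 3.7,"dy": 0.1,"dz": -0.4,"twist": 0}
    - {"dx": 4.3,"dy": 0.1,"dz": -0.7,"twist": 0}
    - {"dx": 4.9,"dy": 0.1,"dz": -0.9,"twist": 0}
    - {"dx": 5.5,"dy": 0.1,"dz": -1.1,"twist": 0}
    - {"dx": 6.1,"dy": 0.1,"dz": -1.3,"twist": 0}
    - {"dx": 6.8,"dy": 0.1,"dz": -1.5,"twist": 0}

```text
clock: 6.77
position: [0.5299, 0.1212, 0.1823]
tool_rot: [-0.668, 1.565, -1.991]
force: [0.3, -3.2, 2.3]
grip_width: 0.0
```

```bash
python3 - <<'E'
from h import *
S=imaging.grab_frame('scene')
goal([.534,.1065,.225]); s=sensors.observe();M=rot(s['tool_rot']);print(M.round(3))
u,v=280,200
cv2.imwrite('pics/s6.png',cv2.resize(S[v-65:v+65,u-85:u+85,::-1],None,fx=4.7,fy=4.6,interpolation=cv2.INTER_CUBIC))
E
```

```text
shift cm [-4.39  0.06  1.6 ] pos [0.5294 0.1216 0.181 ] F [0.6 0.3 0.2] t 6.8167
[[-0.004  0.969  0.246]
 [-0.006  0.246 -0.969]
 [-1.    -0.005  0.004]]
```

View pics/s6.png

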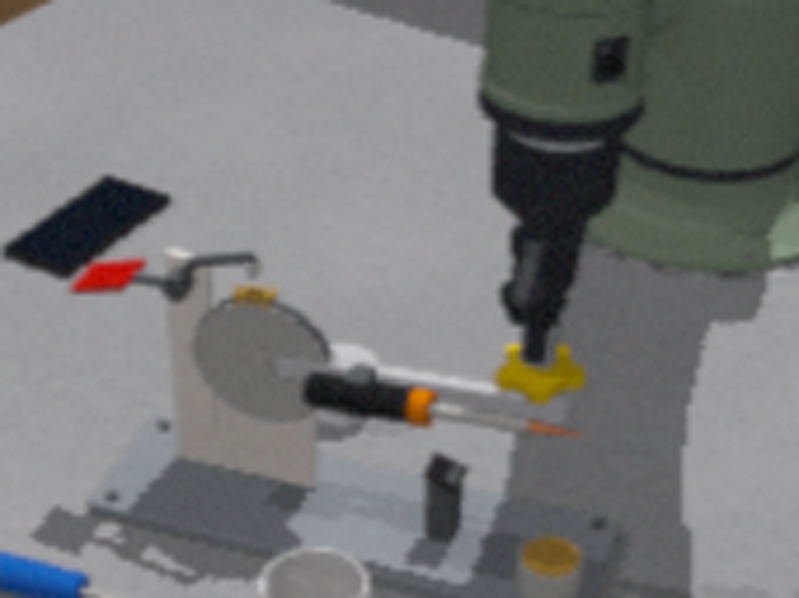

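The arm is moving freely. The tips are near the middle of the pad (540,375), the wheel has turned and the hook is clear. I continue down.

arm_command:
  commands:
    - {"dx": 0.6,"dy": 0.1,"dz": -0.1,"twist": 0}
    - {"dx": 1.2,"dy": 0.1,"dz": -0.2,"twist": 0}
    - {"dx": 1.9,"dy": 0.1,"dz": -0.3,"twist": 0}
    - {"dx": 2.6,"dy": 0.1,"dz": -0.4,"twist": 0}
    - {"dx": 3.3,"dy": 0.1,"dz": -0.5,"twist": 0}
    - {"dx": 4,"dy": 0.1,"dz": -0.5,"twist": 0}
    - {"dx": 4.7,"dy": 0.1,"dz": -0.5,"twist": 0}
    - {"dx": 5.4,"dy": 0.1,"dz": -0.5,"twist": 0}
    - {"dx": 6.1,"dy": 0.1,"dz": -0.5,"twist": 0}
    - {"dx": 6.7,"dy": 0.1,"dz": -0.4,"twist": 0}
    - {"dx": 7.1,"dy": 0.1,"dz": -0.3,"twist": 0}

```text
clock: 7.73
position: [0.5293, 0.1246, 0.1092]
tool_rot: [-0.874, 1.564, -2.196]
force: [0.8, 4.6, 3.0]
grip_width: 0.0002
```

arm_command:
  commands:
    - {"dx": 0.2,"dy": 0,"dz": 0,"twist": 0}
    - {"dx": 0.4,"dy": 0,"dz": 0.1,"twist": 0}
    - {"dx": 0.5,"dy": 0,"dz": 0.1,"twist": 0}
    - {"dx": 0.5,"dy": 0,"dz": 0.1,"twist": 0}

```text
clock: 8.07
position: [0.5296, 0.1238, 0.1042]
tool_rot: [-0.912, 1.565, -2.234]
force: [0.3, 2.9, 3.5]
grip_width: 0.0001
```

arm_command:
  commands:
    - {"dx": 0.1,"dy": 0,"dz": 0,"twist": 0}
    - {"dx": 0.2,"dy": 0,"dz": 0,"twist": 0}
    - {"dx": 0.2,"dy": 0,"dz": 0,"twist": 0}

```text
clock: 8.32
position: [0.5298, 0.1238, 0.1034]
tool_rot: [-0.909, 1.566, -2.231]
force: [-6.8, 1.1, 27.1]
grip_width: -0.0002
```

The force rose sharply to 27 N, which is the stop. Now I lift away and check.

arm_command:
  commands:
    - {"dx": -1,"dy": 0,"dz": 0,"twist": 0}
    - {"dx": -4,"dy": 0,"dz": 0,"twist": 0}
    - {"dx": -8,"dy": 0,"dz": 0,"twist": 0}
    - {"dx": -12,"dy": 0,"dz": 0,"twist": 0}
    - {"dx": -16,"dy": 0,"dz": 0,"twist": 0}
    - {"dx": -20,"dy": 0,"dz": 0,"twist": 0}
    - {"dx": -22,"dy": 0,"dz": -3,"twist": 0}
    - {"dx": -22,"dy": 0,"dz": -7,"twist": 0}
    - {"dx": -22,"dy": 0,"dz": -11,"twist": 0}
    - {"dx": -22,"dy": 0,"dz": -15,"twist": 0}
    - {"dx": -22,"dy": 0,"dz": -18,"twist": 0}
    - {"dx": -22,"dy": 0,"dz": -18,"twist": 0}

```text
clock: 9.32
position: [0.4834, 0.3054, 0.3223]
tool_rot: [-1.264, 1.565, -2.579]
force: [-0.2, -0.3, -0.2]
grip_width: 0.0003
```

```bash
python3 - <<'E'
from h import *
S=imaging.grab_frame('scene');T=imaging.grab_frame('top')
goal([.534,.1065,.225])
for n,I,(u,v) in(('s',S,(280,215)),('t',T,(310,200))):
    cv2.imwrite(f'pics/f{n}.png',cv2.resize(I[v-65:v+65,u-85:u+85,::-1],None,fx=4.7,fy=4.6,interpolation=cv2.INTER_CUBIC))
y=blob(T,'yel',(258,217),22)
for b in((298,232),):
    x=blob(S,'yel',b,25);print(x,y,tri(x[0],y[0]))
print(tri(blob(S,'red',(217,193),18)[0],blob(T,'red',(372,188),18)[0]))
S0=cv2.imread('pics/scene0.png')[:,:,::-1]
E
```

```text
shift cm [ 9.84 -0.06 19.9 ] pos [0.4855 0.2999 0.3226] F [ 1.2 -0.8 -0.7] t 9.4167
(array([307.43670886, 236.06962025]), array([300, 229,  17,  15, 158], dtype=int32)) (array([257.22264151, 224.54339623]), array([247, 215,  21,  21, 265], dtype=int32)) (array([0.53025921, 0.12277421, 0.08816171]), np.float64(0.0007831766422328108))
(array([ 0.6063075 , -0.16774124,  0.17240653]), np.float64(0.00011063671692455266))
```

View pics/fs.png

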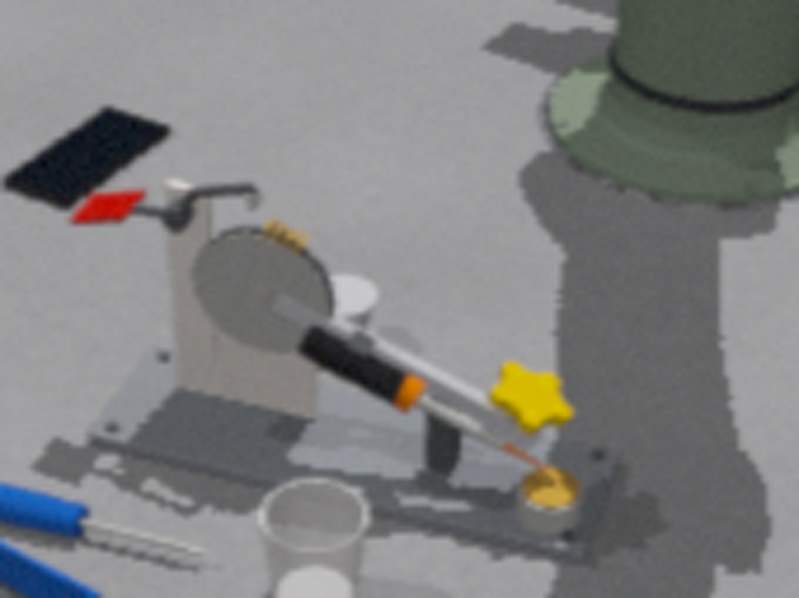

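View pics/ft.png

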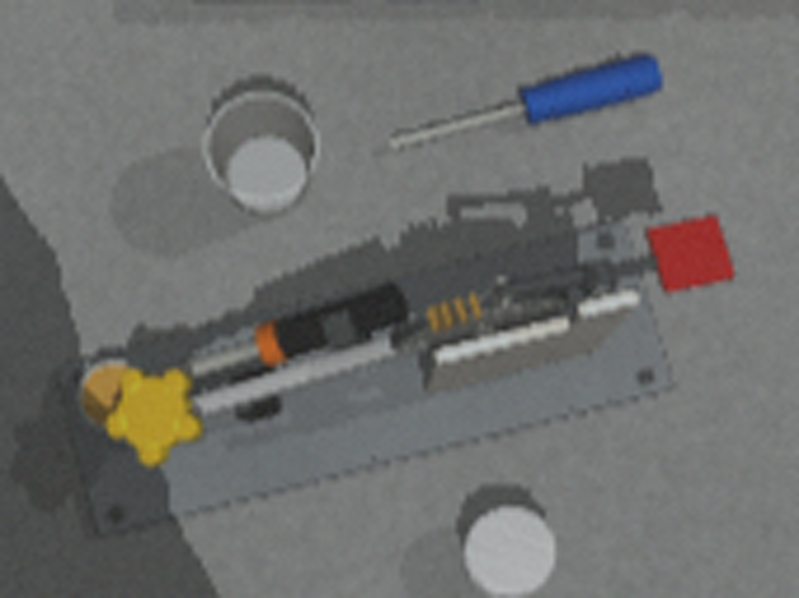

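The arm is on its stop, with the pad at (530,397) in the scene crop and measured at z ≈ 0.088 (earlier readings also came out a few mm low). All the teeth are past the hook, the pawl is still down, and the cup, driver and spool stand where they were.

```bash
python3 - <<'E'
from workcell import order
print(order.job_done())
E
```

```text
the job is handed in; nothing more can be done
None
```

The soldering head is parked, and I handed the job in at about 9.4 s on the robot's clock. I don't know the verdict, because handing in reports none.

**What I did:** With the closed fingertips I pressed the red tab down to its hard stop, where the force rose to 20 N. The picture then showed the hook clear of the teeth. I pushed the arm down by the star pad at about 2 to 5 N until it met its stop at 27 N, then lifted the hand away.

**Last checks:**
- **Pad height:** it measured 88 mm against the stated 93 mm. I put the gap down to camera bias, since the tab also read about 2 mm low before I pressed it. The pad's distance from the hinge and the sharp force rise both fit the stop.
- **Pawl:** the tab measured about 16 mm lower than at the start, against the stated 15 mm, and the pawl stayed down.
- **Bystanders:** the cup, driver, spool and phone look unmoved in the final close-up views. I did not re-check the flux jar, adapter or tray, but the hand never went near them.
- **Refused move:** one move call was refused for missing fields. Nothing moved, and I sent it again.

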